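Dock the key-fob charging tray under the mail caddy

TASK

Slide the low white key-fob tray, copper end first, into the low tunnel under the mail caddy's bottom tier and push on gently until you feel the hidden spring contact inside give by a few millimetres, then let go so that the tray stays resting against the contact and charges. How deep the contact sits is not known, so feel for it and never press the tray or the gripper on the caddy harder than about 15 N. Leave all the other things as they are.

Things in the scene. Friction and masses are not known exactly. Their poses are not given: they have to be found in the camera images.
- caddy: fixed two-tier black steel mail caddy, 280 mm wide, 260 mm deep. Origin: on the table, centre of the mouth (x = 0) of the tunnel under its bottom tier, below an orange strip; x points into the tunnel, z up. Bottom tier: top 20 mm above the table. Upper tier: 145 to 163 mm above the table, from x = 114 mm inwards
- tunnel_mouth (a point): middle of the tunnel mouth, 8.5 mm above the table, axes as the caddy's. The tunnel's floor is the table, its side walls stand 86 mm apart, its roof (the bottom tier) is 17 mm above the table. Flared guides, 17 mm high, widen the way in to about 107 mm at 25 mm before the mouth
- contact_zone (a point): point 85 mm inside the mouth, 6 mm above the table. Hidden near here a brass spring contact faces the mouth; its free face is 65 to 105 mm inside the mouth, different each time, not measured. It yields inwards by 1.2 N per mm for 6 mm (7 N), then stops hard. Friction on the table keeps a released tray pressed on it (it may creep back some mm)
- tray: loose white tray, 200 mm long (x), 80 mm wide (y), 12 mm high, about 0.5 kg, flat on the table before the tunnel, a black fob and a key fixed in it. Origin: centre of its underside; x points to its copper nose (goes in first, at x = +100 mm), z up. A blue grip block stands near its tail. Sliding it takes about 2 to 8 N, varying
- tray_grip (a point): centre of the tray's blue grip block, 16 mm (tray x) by 36 mm (tray y), standing from the tray's top at 12 mm to 56 mm above the table; this point is 34 mm above the table, 85 mm behind the tray's centre and 185 mm behind the nose. Axes as the tray's. It stays at least 70 mm outside the mouth.
- tray_nose (a point): middle of the tray's copper nose face, 6 mm above the table, 100 mm ahead of the tray's centre. Axes as the tray's.
- dish: bystander: blue ceramic dish of keys, 90 mm wide, 30 mm high, loose on the caddy's bottom tier; origin under its centre
- stand: bystander: clear acrylic postcard stand, 120 mm wide, about 100 mm high, loose on the caddy's upper tier; origin under its centre
- whistle: bystander: red plastic whistle, 49 mm long, 18 mm high, loose on the table; origin under its round chamber
- opener: bystander: silver bottle opener, 124 mm long, 6 mm high, lying on the table; origin under its middle
- hook: bystander: folding aluminium hook, 70 mm long, 24 mm high, lying on the table; origin under its middle
- cup: bystander: terracotta cup, 70 mm wide, 90 mm high; origin under its centre
- parcel: bystander: cardboard parcel 160 x 110 x 70 mm; origin under its centre
Not all that is in view belongs to the job. What is shaped like the tray but red or yellow is not meant.

How it is judged:
By the outcome, as a careful person would: the job done as asked, in the order asked, and still so for the second after the job is handed in, with the robot touching nothing.
It also fails if it takes over 64 s, if anything falls off the work surface, if the arm or the gripper's body presses on something with over 40 N, if the wrist force passes 120 N, or if a joint passes its speed limit or range.

ROBOT

A 6-joint arm with a two-finger parallel gripper is mounted at the origin on the work surface. World frame = base frame: x ahead of the robot, y to its left, z up, the work surface at z = 0. Lengths are in m, angles in rad, forces in N, time in s.
With the tool pointing down it reaches from about 0.425 to 0.95 m from the base axis. Payload 3.5 kg.
Tool frame: the origin (TCP) lies at the very end of the fingers, on their centre line; the grasp point (between the pads) lies 19 mm behind it (grip_depth is the distance from the TCP to the grasp point, in m); x points along the fingers, z is the direction in which the jaws open and shut, and the axes are right-handed (so a half turn about x gives the same grasp; the last joint's range is limited). The gripper opens to 85 mm and grips with 20 to 120 N. Pads are 22 mm wide; open, the fingers measure 114 mm over their backs; the gripper's body (76 mm by 85 mm) begins 54 mm behind the grasp point. The pads swing forward as they close: fully open they stand 13 mm farther back than shut.
Start: joints at [-1.25, 0.286, 1.577, -0, 1.279, -0.15], TCP at [0.306, -0.602, 0.231] pointing down, gripper open.
Joint ranges: [-2.77, 2.77], [-0.9, 2.22], [0.21, 2.48], [-1.53, 4.67], [0.24, 2.81], [-2.84, 2.84]. Speed limits (rad/s): [2.79, 2.79, 3.14, 3.14, 3.14, 3.14].

INTERFACE

Orientations are given as a unit quaternion [x, y, z, w].
In Python, from plant import get_state, read_camera, calibration, sign_off, recognise, grip_depth gives the robot as it stands. The module is installed in compiled form; this text tells all that it offers.
- The arm moves only by the tool servo_tool, never from a script. Its argument "deltas" is a list that holds one entry, the list of rows, each a list of 4 numbers: the shift along the world's x, y, z scaled (see below), then the turn about the world's z scaled (see below). In form: [[[tx, ty, tz, spin], ...]]. A call has exactly 5 rows; each row is the pose to reach, as a shift and turn from the pose commanded when the call began; what a row does not reach only later rows make up. The controller multiplies each number of a shift by 10 cm and each number of a turn by 90 degrees. A row lasts 1/10 s, in which the tool goes at most 50 mm and 8.59 degrees, less where a joint would pass 70% of its speed; a pose out of reach is approached as far as the arm can. A call with a number of a shift or a turn outside -1 to 1 is refused whole. A call with a gripper value outside its range is refused whole. "claw" is the gripper's target within -1 to 1 (fully open at 1, half-way at 0, shut at -1), set as the call begins (left out, the last holds). The fingers move at their own pace and stop on an object; "force" is the grip in N (left out, the last holds). Time passes only in rows, so rows that repeat a pose let the fingers close, or fill a call up. It gives the time, the measured TCP pose, the force and the opening at its end, in the units of the state.
- get_state(): the state, without advancing time (a new reading comes with each control period).
- read_camera(name): name is "scene" or "top" or "wrist"; returns the picture (400x640x3 uint8, blue, green, red); there is no depth.
- calibration(name): a dict with "intrinsics" (3x3 intrinsics, pixels), "dist" ([k1, k2, p1, p2, k3] as OpenCV has them; the pictures are not rectified), "R" (3x3) and "t" (3): a world point X has camera coordinates R X + t; the wrist camera has in their place "T_tool_cam" (4x4, takes a point from camera to tool coordinates, whose origin is the TCP and whose axes are the tool frame's). Camera axes: x right, y down, z forward; pixel columns grow to the right and rows downward; lengths in m; the calibration is good to about 2 mm. A picture is of the moment at which its call begins: read the wrist's pose just before it. calibration takes no time and is no camera call.
- sign_off(): hands the job in, once; it reports no verdict.
Trained networks look in the newest picture that a camera, given by its name, has taken for a name from the list of things; names that differ only in an ending like _2 or _b are one class to them, and where a whole thing is asked for, a point or a joint stands for the part that bears it (a point fixed in the world has none). Each returns a list of dicts, best first, with "p" (0 to 1); they miss things now and then, are a little off and sometimes report something else, mostly with a low value. They report only what shows in the picture. A call takes as long as a camera call. They do not tell look-alikes from the thing itself.
- recognise(camera, query): "at" ([x, y, z] in m, in world coordinates, good to about 4 mm: the middle of the surface that is visible of it).
The state is a dict: "time": time; "qpos": joint angles; "dq": joint speeds; "joint_efforts": joint torques, N m; "eef_pos": TCP position; "tcp_rot": TCP orientation; "contact_force": force on the tool from outside, world axes, zero at the start; "wrist_torque": the same for the moment, N m; "opening": opening from 0.0 (shut) to 1.0 (fully open).
Only numpy, scipy, OpenCV 4.12 (cv2) and the standard library are available. Lean on these libraries where they do the work, as an engineer would, in place of code of your own. Each camera call takes 0.05 s, during which the arm holds its last target. There are 200 camera calls.

## Working session

There is one attempt and no reset: what is moved stays moved. The work goes in short steps, Python scripts to look and compute and a tool call to move; the robot and the scene stay as the last step left them, time stands still between calls to the robot, and variables do not carry over. Pictures are saved under pics/ and viewed, about 8 in all and at most 12, crops included, and the job is handed in when it is done.

Besides the shell and the picture viewer there is one more tool, called after "Emit:" by a JSON object that holds its "api" and its "payload", one argument or row to a line. servo_tool: Moves the arm, as the interface text tells. Its arguments: {"type":"object","properties":{"deltas":{"type":"array"},"claw":{"type":"number"},"force":{"type":"number"}},"required":["deltas"]}

```bash
mkdir -p pics; cat > h.py <<'E'
import numpy as np, cv2
from plant import *
def snap(n,f,crop=None,s=1):
    im=read_camera(n)
    o=im if crop is None else im[crop[1]:crop[3],crop[0]:crop[2]]
    cv2.imwrite('pics/'+f,cv2.resize(o,None,fx=s,fy=s,interpolation=cv2.INTER_CUBIC)); return im
def ray(n,uv,z):
    c=calibration(n); p=cv2.undistortPoints(np.array([[uv]],float),np.array(c['intrinsics']),np.array(c['dist']))[0,0]
    R=np.array(c['R']);t=np.array(c['t']); o=-R.T@t; d=R.T@np.array([p[0],p[1],1]); return o+d*(z-o[2])/d[2]
def proj(n,X):
    c=calibration(n); return cv2.projectPoints(np.array(X,float).reshape(-1,3),cv2.Rodrigues(np.array(c['R']))[0],np.array(c['t']),np.array(c['intrinsics']),np.array(c['dist']))[0][:,0]
E
python3 - <<'E'
from h import *
a=snap('top','top1.png');b=snap('scene','scene1.png')
print(get_state())
for cam in('top','scene'):
  for q in('caddy','tunnel_mouth','tray','tray_grip','tray_nose','dish','cup','parcel'):
    try:print(cam,q,[(round(d['p'],2),np.round(d['at'],3).tolist(),proj(cam,d['at'])[0].round().tolist()) for d in recognise(cam,q)[:4]])
    except Exception as e: print(cam,q,e)
E
```

```text
{'time': 0.1, 'qpos': array([-1.25003400e+00,  2.87111611e-01,  1.57806970e+00,  4.12150637e-06,
        1.27856159e+00, -1.50006166e-01]), 'dq': array([ 0.00082721, -0.00230229, -0.00399883, -0.00115941,  0.00088483,
       -0.00109331]), 'joint_efforts': array([ 1.13730486e-03, -4.07288826e+01, -2.93699294e+01, -1.21193889e-04,
        3.37836755e-03, -3.77564518e-06]), 'eef_pos': array([ 0.30599268, -0.60098508,  0.23004129]), 'tcp_rot': array([ 0.37009505,  0.6034007 , -0.36911339,  0.60223961]), 'contact_force': array([ 0.44231766, -0.6372825 ,  0.46405006]), 'wrist_torque': array([ 0.03766583, -0.00872264, -0.04558217]), 'opening': 0.9986422645230314}
top caddy [(0.89, [0.478, -0.178, 0.151], [397.0, 234.0]), (0.26, [0.521, 0.113, 0.008], [299.0, 221.0])]
top tunnel_mouth [(0.76, [0.477, -0.175, 0.149], [396.0, 234.0])]
top tray [(0.97, [0.346, 0.561, 0.011], [157.0, 273.0]), (0.87, [0.522, 0.112, 0.014], [299.0, 220.0]), (0.59, [0.34, 0.287, 0.009], [243.0, 276.0]), (0.17, [0.753, 0.19, 0.015], [278.0, 150.0])]
top tray_grip [(0.77, [0.34, 0.285, 0.01], [243.0, 276.0]), (0.73,
[... 632 characters left out ...]
, [329.0, 201.0]), (0.74, [0.343, 0.288, 0.015], [323.0, 142.0])]
scene tray_grip [(0.89, [0.345, 0.284, 0.009], [322.0, 144.0]), (0.67, [0.523, 0.111, 0.012], [328.0, 202.0]), (0.67, [0.356, 0.564, 0.014], [373.0, 102.0])]
scene tray_nose [(0.86, [0.342, 0.286, 0.01], [322.0, 143.0]), (0.77, [0.354, 0.564, 0.009], [372.0, 103.0]), (0.6, [0.521, 0.114, 0.009], [328.0, 201.0])]
scene dish [(0.75, [0.582, -0.082, 0.035], [301.0, 248.0]), (0.4, [0.802, -0.007, 0.007], [372.0, 279.0])]
scene cup [(0.69, [0.347, -0.369, 0.054], [178.0, 263.0])]
scene parcel [(0.97, [0.724, 0.377, 0.073], [427.0, 174.0]), (0.67, [0.579, -0.08, 0.039], [301.0, 246.0]), (0.45, [0.508, -0.48, 0.011], [188.0, 330.0])]
```

View pics/top1.png

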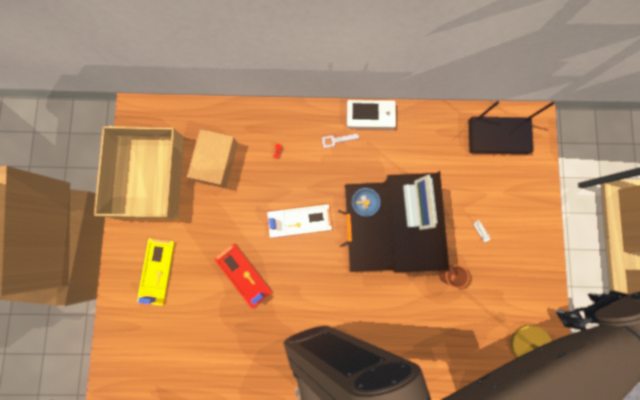

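View pics/scene1.png

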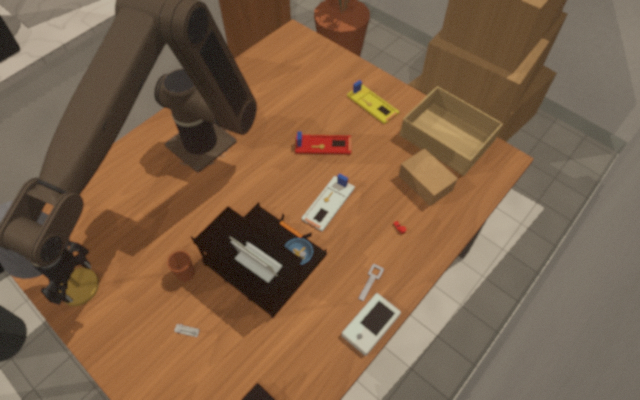

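The top picture shows four things that could be taken for the tray:
- White tray at (299,221), nose towards the caddy's orange strip at (349,228).
- Red look-alike at (243,276).
- Yellow look-alike at (156,272).
- White box device at (371,114).

I choose the white tray with the blue block at (273,223). The networks put it at (0.52, 0.11). I'll check it in a close wrist view.

```bash
python3 - <<'E'
from h import *
from scipy.spatial.transform import Rotation as R
print(R.from_quat(get_state()['tcp_rot']).as_matrix().round(3)); print(np.array(calibration('wrist')['T_tool_cam']).round(3), np.array(calibration('wrist')['intrinsics']).round(0))
for n,uv,z in [('tail',(268,222),.012),('nose',(331,218),.012),('nl',(328,206),.012),('tl',(267,210),.012),('nr',(332,230),.012),('tr',(270,237),.012),('strip a',(347,216),.02),('strip b',(350,241),.02),('cad fl',(346,185),.02),('cad fr',(350,271),.02)]: print(n,ray('top',uv,z).round(3))
E
```

```text
[[ 0.     0.891  0.454]
 [ 0.     0.454 -0.891]
 [-1.     0.    -0.   ]]
[[-0.001 -0.328  0.945 -0.143]
 [-0.    -0.945 -0.328  0.086]
 [ 1.    -0.001  0.001  0.001]
 [ 0.     0.     0.     1.   ]] [[315.   0. 319.]
 [  0. 315. 199.]
 [  0.   0.   1.]]
tail [0.514 0.213 0.012]
nose [0.531 0.008 0.012]
nl [0.57  0.019 0.012]
tl [0.553 0.218 0.012]
nr [0.492 0.004 0.012]
tr [0.465 0.205 0.012]
strip a [ 0.538 -0.043  0.02 ]
strip b [ 0.458 -0.054  0.02 ]
cad fl [ 0.64  -0.039  0.02 ]
cad fr [ 0.363 -0.055  0.02 ]
```

Emit:
{"api": "servo_tool", "payload": {
  "deltas": [
    [[0, 0, 0.4, 0], [0.0, 0.2, 0.9, 0], [0.2, 0.6, 1, 0], [0.4, 1, 1, 0], [0.4, 1, 1, 0]]
  ]
}}

```text
time: 1.4
eef_pos: [0.3485, -0.4981, 0.3333]
tcp_rot: [0.368, 0.603, -0.368, 0.605]
contact_force: [0.1, -0.3, -0.5]
opening: 0.993
```

Emit:
{"api": "servo_tool", "payload": {
  "deltas": [
    [[0.1, 0.4, 0.1, 0.09], [0.2, 0.8, 0.2, 0.18], [0.2, 1, 0.2, 0.2], [0.2, 1, 0.2, 0.2], [0.2, 1, 0.2, 0.2]]
  ]
}}

```text
time: 1.9
eef_pos: [0.3661, -0.402, 0.3512]
tcp_rot: [0.271, 0.653, -0.271, 0.653]
contact_force: [0.5, -0.2, 0.2]
opening: 1.001
```

Emit:
{"api": "servo_tool", "payload": {
  "deltas": [
    [[0.1, 0.4, 0, 0.09], [0.2, 0.8, 0, 0.18], [0.25, 1, 0, 0.2], [0.25, 1, 0, 0.2], [0.25, 1, 0, 0.2]]
  ]
}}

```text
time: 2.4
eef_pos: [0.3911, -0.3027, 0.351]
tcp_rot: [0.166, 0.688, -0.166, 0.687]
contact_force: [0.3, -0.1, -0.0]
opening: 1.002
```

Emit:
{"api": "servo_tool", "payload": {
  "deltas": [
    [[0.1, 0.4, 0, 0.09], [0.2, 0.8, 0, 0.18], [0.25, 1, 0, 0.2], [0.25, 1, 0, 0.2], [0.25, 1, 0, 0.2]]
  ]
}}

```text
time: 2.9
eef_pos: [0.4162, -0.2029, 0.3511]
tcp_rot: [0.056, 0.705, -0.057, 0.705]
contact_force: [0.3, -0.2, 0.5]
opening: 1.001
```

Emit:
{"api": "servo_tool", "payload": {
  "deltas": [
    [[0.1, 0.4, 0, 0.09], [0.2, 0.8, 0, 0.155], [0.25, 1, 0, 0.155], [0.25, 1, 0, 0.155], [0.25, 1, 0, 0.155]]
  ]
}}

```text
time: 3.4
eef_pos: [0.4413, -0.103, 0.3511]
tcp_rot: [-0.03, 0.707, 0.03, 0.706]
contact_force: [0.4, 0.2, -0.7]
opening: 0.999
```

Emit:
{"api": "servo_tool", "payload": {
  "deltas": [
    [[0.1, 0.4, 0, 0], [0.2, 0.8, 0, 0], [0.25, 1, 0, 0], [0.25, 1, 0, 0], [0.25, 1, 0, 0]]
  ]
}}

```text
time: 3.9
eef_pos: [0.4663, -0.003, 0.3511]
tcp_rot: [-0.03, 0.707, 0.03, 0.706]
contact_force: [-0.3, 0.3, -0.5]
opening: 0.996
```

Emit:
{"api": "servo_tool", "payload": {
  "deltas": [
    [[0.1, 0.4, 0, 0], [0.2, 0.8, 0, 0], [0.3, 1, 0, 0], [0.3, 1, 0, 0], [0.3, 1, 0, 0]]
  ]
}}

```text
time: 4.4
eef_pos: [0.4964, 0.0969, 0.351]
tcp_rot: [-0.03, 0.707, 0.03, 0.706]
contact_force: [0.5, 0.1, -1.4]
opening: 1.001
```

```bash
cat >> h.py <<'E'
from scipy.spatial.transform import Rotation as Ro
def wcam(s):
    T=np.eye(4);T[:3,:3]=Ro.from_quat(s['tcp_rot']).as_matrix();T[:3,3]=s['eef_pos']; return T@np.array(calibration('wrist')['T_tool_cam'])
def wray(s,uv,z):
    c=calibration('wrist');T=wcam(s);p=cv2.undistortPoints(np.array([[uv]],float),np.array(c['intrinsics']),np.array(c['dist']))[0,0]
    d=T[:3,:3]@np.array([p[0],p[1],1]);o=T[:3,3];return o+d*(z-o[2])/d[2]
def wproj(s,X):
    c=calibration('wrist');T=np.linalg.inv(wcam(s));return cv2.projectPoints(np.array(X,float).reshape(-1,3),cv2.Rodrigues(T[:3,:3])[0],T[:3,3],np.array(c['intrinsics']),np.array(c['dist']))[0][:,0]
E
python3 - <<'E'
from h import *
s=get_state(); snap('wrist','w1.png'); print({k:np.round(s[k],4) for k in('time','qpos','eef_pos','tcp_rot')})
for q in('tray','tray_grip','tray_nose','tunnel_mouth'):
  print(q,[(round(d['p'],2),np.round(d['at'],3).tolist(),wproj(s,d['at'])[0].round().tolist()) for d in recognise('wrist',q)[:3]])
E
```

```text
{'time': np.float64(4.4), 'qpos': array([-7.6000e-03, -1.6290e-01,  1.8327e+00, -1.0000e-03,  1.4726e+00,
       -9.2100e-02]), 'eef_pos': array([0.4964, 0.0969, 0.351 ]), 'tcp_rot': array([-0.0302,  0.7068,  0.0295,  0.7062])}
tray [(0.88, [0.307, 0.257, 0.01], [191.0, 20.0]), (0.8, [0.52, 0.118, 0.008], [335.0, 134.0])]
tray_grip [(0.95, [0.517, 0.123, 0.007], [334.0, 131.0]), (0.58, [0.306, 0.251, 0.014], [189.0, 24.0])]
tray_nose [(0.97, [0.524, 0.119, 0.009], [338.0, 133.0]), (0.85, [0.302, 0.254, 0.009], [188.0, 22.0])]
tunnel_mouth [(0.67, [0.494, -0.156, 0.021], [305.0, 290.0])]
```

View pics/w1.png

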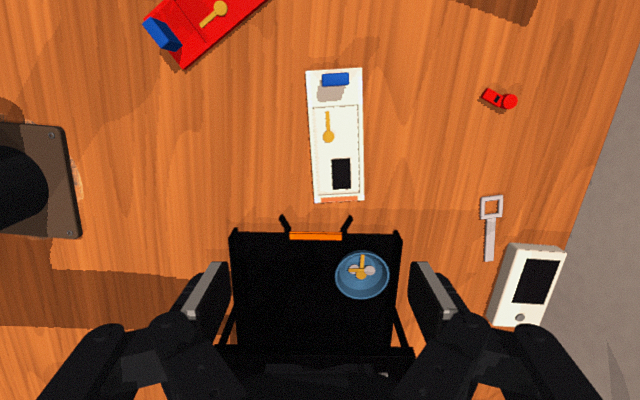

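The wrist view confirms the white tray, with its blue block at (335,79), copper nose at (338,200) and key at (328,125). The orange strip runs from (290,236) to (342,237), with the flares at (285,222) and (348,222). I'll turn those pixels into positions.

```bash
python3 - <<'E'
from h import *
s=get_state(); im=cv2.imread('pics/w1.png')
hsv=cv2.cvtColor(im,cv2.COLOR_BGR2HSV)
def comp(m,roi):
    k=np.zeros_like(m);x0,y0,x1,y1=roi;k[y0:y1,x0:x1]=m[y0:y1,x0:x1];c=max(cv2.findContours(k,0,2)[0],key=cv2.contourArea);return c
def show(n,c,z):
    q=cv2.boxPoints(cv2.minAreaRect(c)); ap=cv2.approxPolyDP(cv2.convexHull(c),4,True)[:,0]
    print(n); [print('  ',p,wray(s,p,z).round(4)) for p in ap]
show('tray',comp(((hsv[...,1]<70)&(hsv[...,2]>150)).astype('u1'),(290,50,380,215)),.012)
show('copper',comp(((hsv[...,0]<12)&(hsv[...,1]>60)&(hsv[...,2]>120)).astype('u1'),(312,194,368,206)),.012)
show('blue',comp(((hsv[...,0]>100)&(hsv[...,0]<130)&(hsv[...,1]>150)).astype('u1'),(310,60,365,95)),.056)
show('orange',comp(((hsv[...,0]<20)&(hsv[...,1]>200)&(hsv[...,2]>200)).astype('u1'),(280,231,352,243)),.02)
for n,p in dict(fl=(231,233),fr=(400,232)).items(): print(n,wray(s,p,.02).round(4))
E
```

```text
tray
   [361  68] [0.5474 0.2149 0.012 ]
   [363 199] [0.5755 0.0193 0.012 ]
   [314 202] [0.4968 0.0075 0.012 ]
   [305  72] [0.4685 0.2028 0.012 ]
copper
   [358 201] [0.5679 0.0152 0.012 ]
   [321 203] [0.5082 0.0067 0.012 ]
   [322 198] [0.5091 0.0154 0.012 ]
   [346 196] [0.5475 0.0221 0.012 ]
blue
   [348  74] [0.5262 0.2031 0.056 ]
   [346  84] [0.525  0.1907 0.056 ]
   [323  85] [0.4951 0.1869 0.056 ]
   [323  74] [0.4939 0.2004 0.056 ]
orange
   [341 236] [ 0.5461 -0.0458  0.02  ]
   [290 238] [ 0.4618 -0.0565  0.02  ]
   [324 232] [ 0.5173 -0.0409  0.02  ]
fl [ 0.3637 -0.0557  0.02  ]
fr [ 0.6428 -0.0305  0.02  ]
```

Emit:
{"api": "servo_tool", "payload": {
  "deltas": [
    [[0.05, 0.4, -0.2, 0.037], [0.1, 0.8, -0.5, 0.037], [0.136, 0.98, -0.9, 0.037], [0.136, 0.98, -1, 0.037], [0.136, 0.98, -1, 0.037]]
  ],
  "claw": 1
}}

```text
time: 5.15
eef_pos: [0.5086, 0.1957, 0.2491]
tcp_rot: [-0.051, 0.707, 0.051, 0.704]
contact_force: [0.5, -0.3, -0.2]
opening: 0.998
```

Emit:
{"api": "servo_tool", "payload": {
  "deltas": [
    [[0, 0, -0.4, 0], [0, 0, -0.8, 0], [0, 0, -1, 0], [0, 0, -1, 0], [0, 0, -1, 0]]
  ]
}}

```text
time: 5.65
eef_pos: [0.5115, 0.1958, 0.1539]
tcp_rot: [-0.05, 0.704, 0.05, 0.707]
contact_force: [0.0, -0.5, 0.1]
opening: 1.0
```

```bash
python3 - <<'E'
from h import *
s=get_state(); snap('wrist','w2.png'); print({k:np.round(s[k],4) for k in('time','qpos','eef_pos','tcp_rot')})
E
```

```text
{'time': np.float64(5.65), 'qpos': array([ 1.8030e-01,  8.3200e-02,  1.9595e+00, -2.0000e-04,  1.0953e+00,
        3.7700e-02]), 'eef_pos': array([0.5115, 0.1958, 0.1539]), 'tcp_rot': array([-0.0503,  0.704 ,  0.0505,  0.7066])}
```

View pics/w2.png

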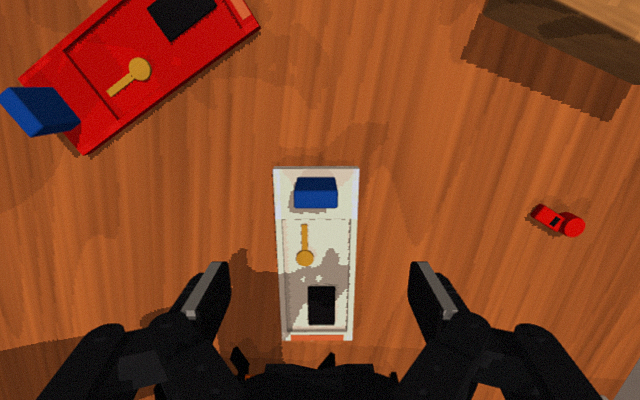

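The tray is upright in the view, with the block at (316,190) centred between the fingers. I'll check the block's position from here, then descend.

```bash
python3 - <<'E'
from h import *
s=get_state(); im=cv2.imread('pics/w2.png');hsv=cv2.cvtColor(im,cv2.COLOR_BGR2HSV)
th=np.arctan2(-.1955,.0282)
c=np.array([.522,.1112]);ex=np.array([np.cos(th),np.sin(th)]);ey=np.array([-ex[1],ex[0]])
P=[[*(c+(-85+a)*1e-3*ex+b*1e-3*ey),.056] for a,b in((-8,-18),(-8,18),(8,18),(8,-18))]
print('pred top of block',wproj(s,P).round(0).tolist())
P=[[*(c+a*1e-3*ex+b*1e-3*ey),.012] for a,b in((-100,-40),(-100,40),(100,40),(100,-40))]
print('pred tray',wproj(s,P).round(0).tolist())
m=((hsv[...,0]>100)&(hsv[...,0]<130)&(hsv[...,1]>150)).astype('u1');m[:,:200]=0
print(cv2.approxPolyDP(cv2.convexHull(max(cv2.findContours(m,0,2)[0],key=cv2.contourArea)),3,True)[:,0].tolist())
E
```

```text
pred top of block [[292.0, 190.0], [337.0, 190.0], [336.0, 209.0], [293.0, 209.0]]
pred tray [[272.0, 169.0], [358.0, 168.0], [351.0, 339.0], [281.0, 340.0]]
[[334, 179], [335, 207], [295, 206], [298, 178]]
```

Emit:
{"api": "servo_tool", "payload": {
  "deltas": [
    [[0, 0, -0.3, 0], [0, 0, -0.6, 0], [0, 0, -0.7, 0], [0, 0, -0.7, 0], [0, 0, -0.7, 0]]
  ]
}}

```text
time: 6.2
eef_pos: [0.5114, 0.1967, 0.0835]
tcp_rot: [-0.051, 0.704, 0.051, 0.706]
contact_force: [0.0, -0.0, 1.2]
opening: 0.999
```

Emit:
{"api": "servo_tool", "payload": {
  "deltas": [
    [[0, 0, -0.25, 0], [0, 0, -0.45, 0], [0, 0, -0.57, 0], [0, 0, -0.61, 0], [0, 0, -0.61, 0]]
  ]
}}

```text
time: 6.7
eef_pos: [0.5104, 0.1966, 0.0209]
tcp_rot: [-0.051, 0.705, 0.051, 0.706]
contact_force: [-0.6, 0.9, -0.1]
opening: 0.999
```

Emit:
{"api": "servo_tool", "payload": {
  "deltas": [
    [[0, 0, 0, 0], [0, 0, 0, 0], [0, 0, 0, 0], [0, 0, 0, 0], [0, 0, 0, 0]]
  ],
  "claw": -0.4,
  "force": 40
}}

```text
time: 7.2
eef_pos: [0.51, 0.1966, 0.0211]
tcp_rot: [-0.051, 0.705, 0.051, 0.705]
contact_force: [-2.1, -1.4, 5.1]
opening: 0.419
```

Emit:
{"api": "servo_tool", "payload": {
  "deltas": [
    [[-0.04, 0, 0.01, -0.007], [-0.09, -0.01, 0.01, -0.014], [-0.15, -0.02, 0.01, -0.021], [-0.21, -0.04, 0.01, -0.028], [-0.28, -0.055, 0.01, -0.034]]
  ]
}}

```text
time: 7.7
eef_pos: [0.4812, 0.1908, 0.0211]
tcp_rot: [-0.032, 0.706, 0.032, 0.706]
contact_force: [2.4, 0.5, -2.3]
opening: 0.417
```

```bash
python3 - <<'E'
from h import *
s=get_state(); snap('wrist','w3.png'); print({k:np.round(s[k],4) for k in('time','eef_pos','tcp_rot','contact_force','wrist_torque','opening')})
E
```

```text
{'time': np.float64(7.7), 'eef_pos': array([0.4812, 0.1908, 0.0211]), 'tcp_rot': array([-0.0319,  0.7064,  0.0318,  0.7064]), 'contact_force': array([ 2.3568,  0.467 , -2.2754]), 'wrist_torque': array([ 0.0773, -0.387 ,  0.2906]), 'opening': np.float64(0.4166)}
```

View pics/w3.png

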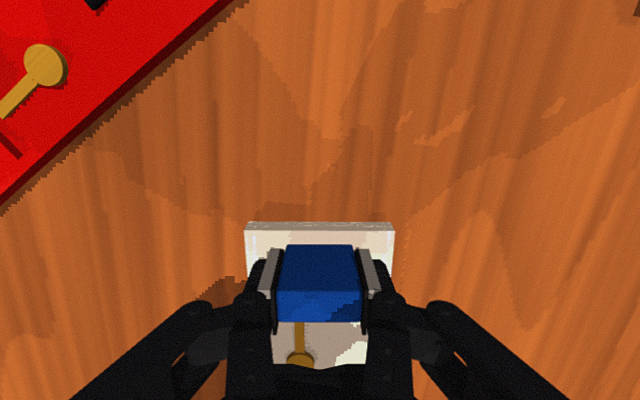

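The block is held squarely: it spans columns 278–358, the tray tail 245–394, and the tail edge is level. The gripper hides the mouth here, so I'll check the nose against the mouth with the fixed cameras.

```bash
python3 - <<'E'
from h import *
a=snap('top','t2.png',(250,170,390,280),4)
b=snap('scene','s2.png',(230,150,390,290),4)
A=cv2.imread('pics/t2.png');B=cv2.imread('pics/s2.png');B=cv2.resize(B,(int(B.shape[1]*440/B.shape[0]),440))
cv2.imwrite('pics/ts2.png',cv2.resize(np.hstack([A,B]),None,fx=.74,fy=.74))
E
```

```text
(no output)
```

View pics/ts2.png

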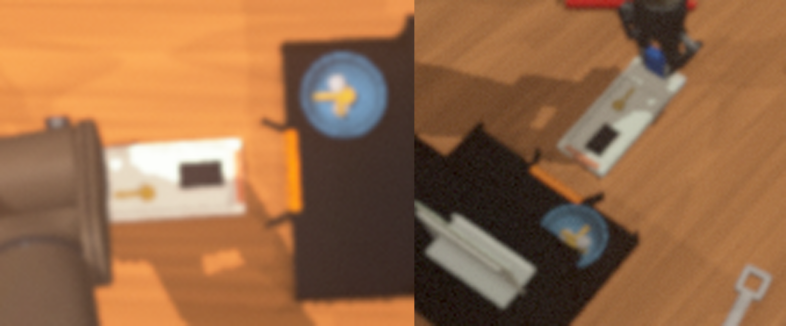

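The top crop shows the nose centre at row 176, heading up to about row 173 at the mouth. The flare and strip centre is at about row 172, so the tray is aligned to 1–2 mm. I'll advance in small steps and watch the force.

Emit:
{"api": "servo_tool", "payload": {
  "deltas": [
    [[0.013, -0.06, 0, 0], [0.019, -0.12, 0, 0], [0.025, -0.18, 0, 0], [0.03, -0.24, 0, 0], [0.036, -0.3, 0, 0]]
  ]
}}

```text
time: 8.35
eef_pos: [0.4854, 0.1604, 0.0211]
tcp_rot: [-0.032, 0.707, 0.032, 0.706]
contact_force: [-1.0, 2.8, -2.2]
opening: 0.419
```

Emit:
{"api": "servo_tool", "payload": {
  "deltas": [
    [[0.005, -0.05, 0, 0], [0.009, -0.1, 0, 0], [0.014, -0.15, 0, 0], [0.018, -0.2, 0, 0], [0.018, -0.2, 0, 0]]
  ]
}}

```text
time: 8.85
eef_pos: [0.4872, 0.1399, 0.0211]
tcp_rot: [-0.032, 0.707, 0.032, 0.706]
contact_force: [0.4, -1.2, -3.7]
opening: 0.413
```

Emit:
{"api": "servo_tool", "payload": {
  "deltas": [
    [[0.004, -0.04, 0, 0], [0.007, -0.08, 0, 0], [0.011, -0.12, 0, 0], [0.014, -0.16, 0, 0], [0.018, -0.2, 0, 0]]
  ]
}}

```text
time: 9.35
eef_pos: [0.4889, 0.1207, 0.0213]
tcp_rot: [-0.032, 0.706, 0.032, 0.706]
contact_force: [-1.0, 1.6, -3.1]
opening: 0.414
```

Emit:
{"api": "servo_tool", "payload": {
  "deltas": [
    [[0.004, -0.04, 0, 0], [0.007, -0.08, 0, 0], [0.011, -0.12, 0, 0], [0.014, -0.16, 0, 0], [0.018, -0.2, 0, 0]]
  ]
}}

```text
time: 9.85
eef_pos: [0.4908, 0.1006, 0.0213]
tcp_rot: [-0.032, 0.706, 0.032, 0.706]
contact_force: [0.4, 2.1, -3.1]
opening: 0.415
```

Emit:
{"api": "servo_tool", "payload": {
  "deltas": [
    [[0.002, -0.025, 0, 0], [0.005, -0.05, 0, 0], [0.007, -0.075, 0, 0], [0.009, -0.1, 0, 0], [0.011, -0.12, 0, 0]]
  ]
}}

```text
time: 10.35
eef_pos: [0.4919, 0.0888, 0.0213]
tcp_rot: [-0.032, 0.706, 0.032, 0.706]
contact_force: [-0.2, 0.9, -2.8]
opening: 0.412
```

Emit:
{"api": "servo_tool", "payload": {
  "deltas": [
    [[0.001, -0.01, 0, 0], [0.002, -0.02, 0, 0], [0.003, -0.03, 0, 0], [0.004, -0.04, 0, 0], [0.005, -0.05, 0, 0]]
  ]
}}

```text
time: 10.85
eef_pos: [0.4924, 0.0839, 0.0213]
tcp_rot: [-0.032, 0.706, 0.032, 0.706]
contact_force: [-0.4, 1.5, -3.5]
opening: 0.42
```

Emit:
{"api": "servo_tool", "payload": {
  "deltas": [
    [[0.001, -0.01, 0, 0], [0.002, -0.02, 0, 0], [0.003, -0.03, 0, 0], [0.004, -0.04, 0, 0], [0.005, -0.05, 0, 0]]
  ]
}}

```text
time: 11.35
eef_pos: [0.4929, 0.0789, 0.0213]
tcp_rot: [-0.032, 0.706, 0.032, 0.706]
contact_force: [-0.2, 1.8, -3.6]
opening: 0.42
```

Emit:
{"api": "servo_tool", "payload": {
  "deltas": [
    [[0, -0.005, 0, 0], [0.001, -0.01, 0, 0], [0.001, -0.015, 0, 0], [0.002, -0.02, 0, 0], [0.002, -0.025, 0, 0]]
  ]
}}

```text
time: 11.85
eef_pos: [0.4931, 0.0764, 0.0213]
tcp_rot: [-0.032, 0.706, 0.032, 0.706]
contact_force: [-0.4, 1.3, -3.5]
opening: 0.412
```

Emit:
{"api": "servo_tool", "payload": {
  "deltas": [
    [[0, -0.005, 0, 0], [0.001, -0.01, 0, 0], [0.001, -0.015, 0, 0], [0.002, -0.02, 0, 0], [0.002, -0.025, 0, 0]]
  ]
}}

```text
time: 12.35
eef_pos: [0.4933, 0.0739, 0.0213]
tcp_rot: [-0.032, 0.706, 0.032, 0.706]
contact_force: [-0.5, 0.9, -3.6]
opening: 0.42
```

Emit:
{"api": "servo_tool", "payload": {
  "deltas": [
    [[0, -0.005, 0, 0], [0.001, -0.01, 0, 0], [0.001, -0.015, 0, 0], [0.002, -0.02, 0, 0], [0.002, -0.025, 0, 0]]
  ]
}}

```text
time: 12.85
eef_pos: [0.4935, 0.0715, 0.0213]
tcp_rot: [-0.032, 0.706, 0.032, 0.706]
contact_force: [0.1, 2.2, -4.1]
opening: 0.412
```

Emit:
{"api": "servo_tool", "payload": {
  "deltas": [
    [[0, -0.005, 0, 0], [0.001, -0.01, 0, 0], [0.001, -0.015, 0, 0], [0.002, -0.02, 0, 0], [0.002, -0.025, 0, 0]]
  ]
}}

```text
time: 13.35
eef_pos: [0.4937, 0.0693, 0.0214]
tcp_rot: [-0.032, 0.706, 0.032, 0.706]
contact_force: [-0.1, 6.6, -1.9]
opening: 0.418
```

Emit:
{"api": "servo_tool", "payload": {
  "deltas": [
    [[0, -0.005, 0, 0], [0.001, -0.01, 0, 0], [0.001, -0.01, 0, 0], [0.001, -0.01, 0, 0], [0.001, -0.01, 0, 0]]
  ]
}}

```text
time: 13.85
eef_pos: [0.4938, 0.0685, 0.0214]
tcp_rot: [-0.031, 0.706, 0.032, 0.706]
contact_force: [1.0, 6.1, -1.6]
opening: 0.412
```

Emit:
{"api": "servo_tool", "payload": {
  "deltas": [
    [[0, -0.003, 0, 0], [0.001, -0.006, 0, 0], [0.001, -0.01, 0, 0], [0.001, -0.01, 0, 0], [0.001, -0.01, 0, 0]]
  ]
}}

```text
time: 14.35
eef_pos: [0.4939, 0.0678, 0.0215]
tcp_rot: [-0.031, 0.706, 0.032, 0.706]
contact_force: [-1.8, 8.2, -0.8]
opening: 0.415
```

```bash
python3 - <<'E'
from h import *
f=[]
for i in range(4): read_camera('top'); s=get_state(); f.append(s['contact_force'])
print(np.round(f,2),s['eef_pos'].round(4),s['wrist_torque'].round(3))
E
```

```text
[[-0.55  7.48 -1.94]
 [-0.25  7.2  -1.91]
 [-0.12  7.39 -1.24]
 [-0.49  7.49 -1.95]] [0.4939 0.0678 0.0215] [ 1.128  0.1   -0.044]
```

The contact is giving: the push force rose from about 2 N to 7.4 N over roughly 4 mm, about 1.2 N/mm. I'll let go and lift straight up.

Emit:
{"api": "servo_tool", "payload": {
  "deltas": [
    [[0, 0, 0, 0], [0, 0, 0, 0], [0, 0, 0, 0], [0, 0, 0, 0], [0, 0, 0, 0]]
  ],
  "claw": 0.5
}}

```text
time: 15.05
eef_pos: [0.4942, 0.0667, 0.0215]
tcp_rot: [-0.032, 0.706, 0.032, 0.707]
contact_force: [-0.2, 0.2, 0.0]
opening: 0.75
```

Emit:
{"api": "servo_tool", "payload": {
  "deltas": [
    [[0, 0, 0.05, 0], [0, 0, 0.15, 0], [0, 0, 0.35, 0], [0, 0, 0.6, 0], [0, 0, 0.9, 0]]
  ]
}}

```text
time: 15.55
eef_pos: [0.4933, 0.067, 0.1123]
tcp_rot: [-0.032, 0.707, 0.032, 0.706]
contact_force: [0.3, -0.2, -0.3]
opening: 0.745
```

Emit:
{"api": "servo_tool", "payload": {
  "deltas": [
    [[0, 0.2, 0.4, 0], [0, 0.5, 0.8, 0], [0, 0.8, 1, 0], [0, 1, 1, 0], [0, 1, 1, 0]]
  ]
}}

```text
time: 16.05
eef_pos: [0.4942, 0.1689, 0.2136]
tcp_rot: [-0.033, 0.705, 0.033, 0.708]
contact_force: [0.3, -0.4, -0.2]
opening: 0.748
```

```bash
python3 - <<'E'
from h import *
s=get_state(); snap('wrist','w4.png'); print({k:np.round(s[k],4) for k in('time','eef_pos','contact_force')})
im=cv2.imread('pics/w4.png')
E
```

```text
{'time': np.float64(16.05), 'eef_pos': array([0.4942, 0.1689, 0.2136]), 'contact_force': array([ 0.2727, -0.3747, -0.2251])}
```

View pics/w4.png

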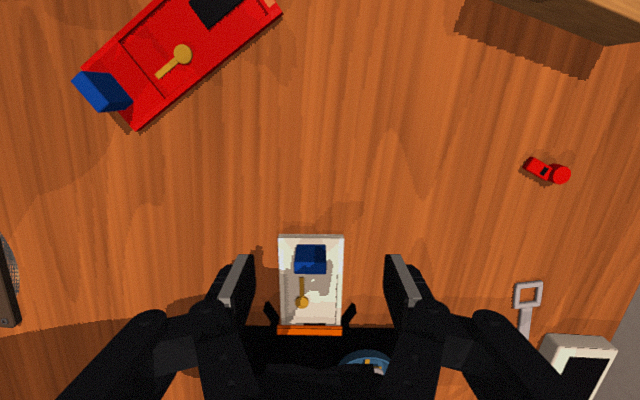

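The tray sits straight in the tunnel, with its tail at row 236 (columns 278–344) and its block at (310,260). I'll measure how far it crept back on release.

```bash
python3 - <<'E'
from h import *
s=get_state(); g=cv2.cvtColor(cv2.imread('pics/w4.png'),6).astype(float)
print(g[228:244,290:330].mean(1).round())
for p in((278,235.5),(344,235.5),(311,235.5)): print(p,wray(s,p,.012).round(4))
# same estimator on the held tray (pics/w3, tail top edge) with recorded pose
g3=cv2.cvtColor(cv2.imread('pics/w3.png'),6).astype(float); print(g3[216:240,300:340].mean(1).round())
s3=dict(eef_pos=[.4812,.1908,.0211],tcp_rot=[-.0319,.7064,.0318,.7064])
for r in(221.5,230.5): print(wray(s3,(319,r),.012).round(4),wray(s3,(319,r),0).round(4))
E
```

```text
[ 95.  96.  93.  92.  90.  95. 128. 133. 124. 123. 177. 197. 197. 196.
 198. 201.]
(278, 235.5) [0.4537 0.0815 0.012 ]
(344, 235.5) [0.5327 0.0888 0.012 ]
(311, 235.5) [0.4932 0.0852 0.012 ]
[103. 103. 104. 103. 102. 114. 140. 136. 136. 145. 135. 130. 129. 129.
 155. 192. 200. 198. 198. 197. 197. 197. 198. 197.]
[0.4805 0.2097 0.012 ] [0.481  0.2045 0.    ]
[0.481  0.2045 0.012 ] [0.4815 0.1989 0.    ]
```

```bash
python3 - <<'E'
from h import *
s=get_state(); print(wray(s,(311,237.7),.012).round(4), s['time']); print(sign_off())
E
```

```text
[0.4934 0.0822 0.012 ] 16.1
the job is handed in; nothing more can be done
None
```

I slid the white tray copper end first into the tunnel until the spring contact gave, then let go, lifted clear and signed off at 16.1 s. No verdict came back.

- **Feeling for the contact:** The push force stayed around 1–3 N in the tunnel. It then rose to a steady 7.4 N (8.2 N in one reading) over about 4 mm, close to the stated 1.2 N/mm. I put first touch with the nose at roughly 70 mm inside the mouth, to within a few mm.
- **Force limit:** The highest reading was about 8 N, under the 15 N limit. Forces were read only at the end of each half-second step.
- **After letting go:** The last wrist picture showed the tray straight in the tunnel. Its tail was about 1 mm further out than the held position predicted, within the roughly 2 mm calibration error, so it should still be resting against the contact. The force on the tool was close to zero.
- **Other things:** The bystanders in that last view showed no sign of having moved. I did not check the ones outside it, such as the cup and postcard stand, again after letting go.
- **Disagreements:** My caddy angle estimates ranged from 3° to 7° between cues. I used 5.2° from its long front edge and felt no side force on the way in.

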